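# Turn the paint carousel until the squat jar faces the mixing cup

### The arm

A 6-joint arm with a two-finger parallel gripper is mounted at the origin on the work surface. World frame = base frame: x ahead of the robot, y to its left, z up, the work surface at z = 0. Lengths are in m, angles in rad, forces in N, time in s.
With the tool pointing down it reaches from about 0.15 to 0.775 m from the base axis. Payload 6.1 kg.
Tool frame: the origin (TCP) lies on the centre line of the jaws, within the pads' length; the fingertips stand 11 mm ahead of it and the grasp point (between the pads) lies 8 mm behind it (tips_ahead is the distance from the TCP to the fingertips, in m); z points along the fingers, y is the line along which they close (so a half turn about z gives the same grasp; the last joint's range is limited). The gripper opens to 85 mm and grips with 20 to 120 N. Pads are 22 mm wide; open, the fingers measure 114 mm over their backs; the gripper's body (76 mm by 85 mm) begins 54 mm behind the grasp point. The pads swing forward as they close: fully open they stand 13 mm farther back than shut.
Start: joints at [1.25, 0.126, -0.04, 1.405, 0, 1.571], TCP at [0.166, 0.498, 0.242] pointing down, gripper open.
Joint ranges: [-2.72, 2.72], [-0.95, 1.95], [-1.27, 1.35], [-1.78, 2.02], [-1.46, 1.47], [-3.14, 3.14]. Speed limits (rad/s): [2.39, 2.39, 3.01, 3.14, 3.14, 3.14].

### API

Orientations are given as a unit quaternion [w, x, y, z].
In Python, from plant import * gives the robot as it stands.
- The arm moves only by the tool play_rows, never from a script. Its argument "targets" is text: rows parted by semicolons, each of 7 numbers parted by spaces: the shift along the tool's x, y, z in units of 30 mm (1.0 is 30 mm), then the turn, a rotation vector about the tool's x, y, z in units of 8 degrees (1.0 is 8 degrees), then the closure, from 0 (fully open) to 1 (shut). In form: dx dy dz rx ry rz fingers; .... A call has 1 to 5 rows; each row is the pose to reach, as a shift and turn from the pose commanded when the call began, along the tool's axes at that moment; what a row does not reach only later rows make up. A row lasts 1/10 s, in which the tool goes at most 50 mm and 8.59 degrees, less where a joint would pass 70% of its speed; a pose out of reach is approached as far as the arm can. A call with a gripper value outside its range is refused whole. The fingers move at their own pace and stop on an object; the grip force is fixed at half the most. Time passes only in rows, so rows that repeat a pose let the fingers close. It gives the time, the measured TCP pose, the force, the opening and the grip force at its end, in the units of the state.
- get_state(): the state, without advancing time (a new reading comes with each control period).
- camera(name): name is "scene" or "top" or "wrist"; returns (picture, depth): 384x512x3 uint8, red, green, blue; 384x512 float32, m along the optical axis (not along the pixel's ray), 0 where there is no reading.
- get_calibration(name): a dict with "camera_matrix" (3x3 intrinsics, pixels), "rvec" (rotation vector, rad) and "tvec" (3), from world to camera coordinates, as OpenCV has them; the wrist camera has in their place "mount" (4x4, takes a point from camera to tool coordinates, whose origin is the TCP and whose axes are the flange's). Camera axes: x right, y down, z forward; pixel columns grow to the right and rows downward; lengths in m; the calibration is good to about 2 mm. A picture is of the moment at which its call begins: read the wrist's pose just before it. get_calibration takes no time and is no camera call.
- hand_in(): hands the job in; it is judged then, once.
Trained networks look in the newest picture that a camera, given by its name, has taken for a name from the list of things; names that differ only in an ending like _2 or _b are one class to them, and where a whole thing is asked for, a point or a joint stands for the part that bears it (a point fixed in the world has none). Each returns a list of dicts, best first, with "conf" (0 to 1); they miss things now and then, are a little off and sometimes report something else, mostly with a low value. They report only what shows in the picture. A call takes as long as a camera call. They do not tell look-alikes from the thing itself.
- masks_of(camera, thing): "pixels" (384x512 bool, what is visible of it) and "at" ([column, row] in pixels, amid what is visible of it).
- landmark_of(camera, thing): "at" ([column, row] in pixels: a listed point, or the origin of a listed thing).
The state is a dict: "t": time; "joint_pos": joint angles; "qvel": joint speeds; "joint_torque": joint torques, N m; "tcp_pos": TCP position; "eef_rot": TCP orientation; "contact_force": force on the tool from outside, world axes, zero at the start; "moment": the same for the moment, N m; "width": opening from 0.0 (shut) to 1.0 (fully open); "grip_force": force on a finger pad.
Only numpy, scipy, OpenCV 4.12 (cv2) and the standard library are available. Lean on these libraries where they do the work, as an engineer would, in place of code of your own. Each camera call takes 0.05 s, during which the arm holds its last target. There are 200 camera calls.

### The job

The next thing to pour is in the squat jar: turn the flower-shaped paint carousel by pushing its rim, gently and steadily, with the fingertips until the jar stands at the front, squarely facing the mixing cup on the board's front ledge. Do not clamp or lift anything and do not push against the jar, the bottles or the brushes; they ride round upright in their rings. Leave the mixing cup and everything else on the table where it is, and finish with the carousel at rest.

Things in the scene. Friction and masses are not known exactly. Their poses are not given: they have to be found in the camera images.
- station_axis (a point): Fixed point on the carousel's vertical turning axis, 44 mm above the table, level with the turntable's upper face. Its axes are those of the fixed plywood board below (200 mm wide, 14 mm thick, reaching 250 mm to the front and 120 mm to the back of the axis): +x to the back, so the front, with the mixing cup, lies along its -x; z up.
- carousel_centre (a point): The same point, turning with the turntable: flat white plastic shaped like a flower of six equal round lobes, rim a vertical edge 24 to 44 mm above the table. Lobe tips, 156 mm from the axis, at 0, 60, .. 300 degrees from this point's x axis. Each lobe carries a low ring (50 mm across, 25 mm high, centred 82 mm from the axis) holding one bottle or the jar.
- rim_hollow (a point): Deepest point of one of the six hollows of the rim, at its upper edge, 112 mm from the axis, 30 degrees on from a lobe tip (others every 60 degrees). The lobes beside it are arcs of 56 mm radius about points 100 mm from the axis. Fingers put down here from above, 140 mm from the axis if closed to 35 x 15 mm with the long side along the rim, drive the lobe ahead of them.
- carousel (a joint): Turning of the turntable on its base, rad, counter-clockwise seen from above; 0 at the start whatever its position. It turns both ways without end; bearing friction of 0.1 N m (0.7 N at the rim) and some damping stop it almost at once when it is let go.
- jar: The squat jar, the one to bring to the front: white body 40 mm in diameter with a wide black lid 50 mm in diameter, 50 mm tall, half as tall as the bottles. It stands loose in a lobe's ring with 2 mm of play, at the start never in the lobe nearest the front. Origin at the centre of its underside.
- brush_pot: White pot, 72 mm across and 70 mm tall, with brushes that reach to 150 mm above its foot and lean out to 35 mm from the axis; fixed in the middle of the turntable. Origin at the centre of its underside. Not to be touched.
- mixing_cup: Empty white plastic mixing cup, 72 mm across at the mouth, 48 mm at the foot, 95 mm tall, loose in a low ring on the front of the board, 205 mm from the axis. Marks the front. Origin at the centre of its underside, 14 mm above the table.
- bottle_a: Slim paint bottle standing in a lobe of the carousel: white, 40 mm diameter, 102 mm tall with a narrow black cap; origin at the centre of its underside. One of five alike; not to be touched.
- bottle_b: Slim paint bottle standing in a lobe of the carousel: white, 40 mm diameter, 102 mm tall with a narrow black cap; origin at the centre of its underside. One of five alike; not to be touched.
- bottle_c: Slim paint bottle standing in a lobe of the carousel: white, 40 mm diameter, 102 mm tall with a narrow black cap; origin at the centre of its underside. One of five alike; not to be touched.
- bottle_d: Slim paint bottle standing in a lobe of the carousel: white, 40 mm diameter, 102 mm tall with a narrow black cap; origin at the centre of its underside. One of five alike; not to be touched.
- bottle_e: Slim paint bottle standing in a lobe of the carousel: white, 40 mm diameter, 102 mm tall with a narrow black cap; origin at the centre of its underside. One of five alike; not to be touched.
- cup_left: White plastic cup with paint, 72 mm across the mouth, 95 mm tall, to the robot's left of the carousel. Origin at the centre of its underside, on the table. A bystander.
- cup_right: White plastic cup with paint, 72 mm across the mouth, 95 mm tall, to the robot's right. Origin at the centre of its underside, on the table. A bystander.
- loose_bottle: Slim paint bottle like those on the carousel, 102 mm tall, but standing on the table to the robot's right of it. Origin at the centre of its underside, on the table. A bystander.
- medium_bottle: Large white bottle, 78 mm diameter, 218 mm tall, at the back left. Origin at the centre of its underside, on the table. A bystander.
- spray_can: Bare metal spray can, 65 mm diameter, 178 mm tall, at the back right. Origin at the centre of its underside, on the table. A bystander.
Not all that is in view belongs to the job. Leave any blue, orange or red look-alike of the jar alone.

How it is judged:
At the end, for the whole second after the job is handed in: The jar is at the front, within 16 mm (11 degrees) either side of the line from the turning axis to the mixing cup; the carousel is at rest, jar and bottles upright in their rings; the mixing cup and the other things stand within 10 mm of where they were (x of jar in the frame of station_axis below -0.07 m and y of jar in the frame of station_axis between -0.016 and 0.016 m and velocity of joint carousel between -0.03 and 0.03 rad/s and angle between each of jar, bottle_a, bottle_b, bottle_c, bottle_d, bottle_e, mixing_cup's own z axis and vertical below 0.1 rad and height (world z) of jar between 0.04 and 0.05 m and horizontal distance between jar and station_axis between 0.074 and 0.09 m and linear speed of each of jar, bottle_a, bottle_b, bottle_c, bottle_d, bottle_e below 0.03 m/s and height (world z) of bottle_a between 0.04 and 0.05 m and horizontal distance between bottle_a and station_axis between 0.074 and 0.09 m and height (world z) of bottle_b between 0.04 and 0.05 m and horizontal distance between bottle_b and station_axis between 0.074 and 0.09 m and height (world z) of bottle_c between 0.04 and 0.05 m and horizontal distance between bottle_c and station_axis between 0.074 and 0.09 m and height (world z) of bottle_d between 0.04 and 0.05 m and horizontal distance between bottle_d and station_axis between 0.074 and 0.09 m and height (world z) of bottle_e between 0.04 and 0.05 m and horizontal distance between bottle_e and station_axis between 0.074 and 0.09 m and distance of each of mixing_cup, cup_left, cup_right, loose_bottle, medium_bottle, spray_can from where it was at the start of the episode below 0.01 m); the robot touches nothing.
It fails at once if a bottle or the jar on the carousel is lifted out of its ring or tipped over ((angle between jar's own z axis and vertical above 0.35 rad or height (world z) of jar above 0.057 m or height (world z) of jar below 0.03 m) or (angle between bottle_a's own z axis and vertical above 0.35 rad or height (world z) of bottle_a above 0.057 m or height (world z) of bottle_a below 0.03 m) or (angle between bottle_b's own z axis and vertical above 0.35 rad or height (world z) of bottle_b above 0.057 m or height (world z) of bottle_b below 0.03 m) or (angle between bottle_c's own z axis and vertical above 0.35 rad or height (world z) of bottle_c above 0.057 m or height (world z) of bottle_c below 0.03 m) or (angle between bottle_d's own z axis and vertical above 0.35 rad or height (world z) of bottle_d above 0.057 m or height (world z) of bottle_d below 0.03 m) or (angle between bottle_e's own z axis and vertical above 0.35 rad or height (world z) of bottle_e above 0.057 m or height (world z) of bottle_e below 0.03 m)).
It fails at once if the robot pushes against a bottle, the jar or the brush pot (more than 2 N) instead of the rim (contact force between any of the fingers, the arm and jar above 2 N or contact force between any of the fingers, the arm and bottle_a above 2 N or contact force between any of the fingers, the arm and bottle_b above 2 N or contact force between any of the fingers, the arm and bottle_c above 2 N or contact force between any of the fingers, the arm and bottle_d above 2 N or contact force between any of the fingers, the arm and bottle_e above 2 N or contact force between any of the fingers, the arm and brush_pot above 2 N).
It fails at once if the mixing cup or another thing on the table is moved more than 20 mm, lifted or knocked over (distance of any of mixing_cup, cup_left, cup_right, loose_bottle, medium_bottle, spray_can from where it was at the start of the episode above 0.02 m or angle between any of mixing_cup, cup_left, cup_right, loose_bottle, medium_bottle, spray_can's own z axis and vertical above 0.3 rad).
It fails at once if the carousel is sent spinning (faster than 2.5 rad/s) (velocity of joint carousel above 2.5 rad/s or velocity of joint carousel below -2.5 rad/s).
It fails at once if the carousel is clamped or forced (more than 20 N from the fingers) (contact force between the fingers and carousel above 20 N).
It also fails if it takes over 72 s, if anything falls off the work surface, if the arm or the gripper's body presses on something with over 40 N, if the wrist force passes 120 N, or if a joint passes its speed limit or range.

## Working session

There is one attempt and no reset: what is moved stays moved. The work goes in short steps, Python scripts to look and compute and a tool call to move; the robot and the scene stay as the last step left them, time stands still between calls to the robot, and variables do not carry over. Pictures are saved under pics/ and viewed, at most 10 in all, crops included, and the job is handed in when it is done.

Besides the shell and the picture viewer there is one more tool, called after "Emit:" as a command line: name --argument value ..., lists and objects as JSON in quotes. play_rows: Moves the arm, as the interface text tells. Its arguments: {"type":"object","properties":{"targets":{"type":"string"}},"required":["targets"]}

```bash
mkdir -p pics
cat > h.py <<'E'
from plant import *
import numpy as np, cv2
def ray(cam,px):
    c=get_calibration(cam);K=np.array(c["camera_matrix"])
    R=cv2.Rodrigues(np.array(c["rvec"],float))[0];t=np.array(c["tvec"],float).ravel()
    d=R.T@np.linalg.inv(K)@np.array([px[0],px[1],1.0]);return -R.T@t,d
def at_z(cam,px,z):
    o,d=ray(cam,px);return o+d*(z-o[2])/d[2]
E
python3 - <<'E'
from h import *
for n in("top","scene"):
    p,d=camera(n);cv2.imwrite(f"pics/{n}0.png",p[:,:,::-1])
    zs=dict(station_axis=.044,carousel_centre=.044,rim_hollow=.044,jar=.044,mixing_cup=.014,cup_left=0,cup_right=0,loose_bottle=0,medium_bottle=0,spray_can=0,bottle_a=.044,brush_pot=.044)
    for k,z in zs.items():
        for r in landmark_of(n,k)[:6]:
            print(n,k,round(r["conf"],2),np.round(r["at"]),np.round(at_z(n,r["at"],z),3))
print(get_state())
E
```

```text
top carousel_centre 0.95 [279. 167.] [ 0.614 -0.051  0.044]
top rim_hollow 0.78 [259. 131.] [0.711 0.005 0.044]
top rim_hollow 0.55 [250. 151.] [0.656 0.029 0.044]
top jar 0.82 [358. 119.] [ 0.751 -0.263  0.044]
top jar 0.75 [309.  87.] [ 0.841 -0.131  0.044]
top jar 0.62 [199. 120.] [0.74  0.167 0.044]
top mixing_cup 0.76 [296. 246.] [ 0.409 -0.097  0.014]
top cup_right 0.65 [408. 275.] [ 0.339 -0.396  0.   ]
top loose_bottle 0.59 [403. 206.] [ 0.523 -0.39   0.   ]
top loose_bottle 0.18 [277. 136.] [ 0.712 -0.046  0.   ]
top loose_bottle 0.16 [120. 253.] [0.38  0.365 0.   ]
top medium_bottle 0.74 [128. 155.] [0.65  0.363 0.   ]
top spray_can 0.77 [400. 160.] [ 0.652 -0.388  0.   ]
top spray_can 0.5 [276. 133.] [ 0.721 -0.044  0.   ]
top bottle_a 0.74 [250. 150.] [0.658 0.029 0.044]
top bottle_a 0.72 [277. 195.] [ 0.538 -0.046  0.044]
top bottle_a 0.71 [304. 181.] [ 0.577 -0.116  0.044]
top bottle_a 0.59 [305. 153.] [ 0.652 -0.118  0.044]
top brush_pot 0.83 [276. 162.] [ 0.626 -0.041  0.044]
scene station_axis 0.41 [262. 198.] [0.574 0.023 0.044]
scene rim_hollow 0.91 [270. 239.] [0.
[... 1032 characters left out ...]
 0.044]
{'t': 1.3, 'joint_pos': array([ 1.24999265e+00,  1.25810957e-01, -3.95852886e-02,  1.40540867e+00,
        1.02024164e-05,  1.57081661e+00]), 'qvel': array([-0.00105106,  0.00088368,  0.0002342 ,  0.0008184 , -0.00023463,
        0.00102634]), 'joint_torque': array([ 7.22224886e-04, -4.35714233e+01,  3.53089356e+01,  1.39846696e-03,
        1.20401165e-05, -1.12161518e-05]), 'tcp_pos': array([0.16554127, 0.49820495, 0.24229552]), 'eef_rot': array([-5.72144525e-06,  1.59724911e-01,  9.87161564e-01, -3.42382248e-06]), 'contact_force': array([-0.17336528,  0.80281802,  0.54416372]), 'moment': array([-0.01983776, -0.02378011, -0.02435326]), 'grip_force': 0.0, 'width': 0.9959985993074761}
```

Run:
```python
import cv2
a=cv2.imread("pics/top0.png");cv2.imwrite("pics/top0c.png",cv2.resize(a[60:300,90:430],None,fx=2.3,fy=2.3,interpolation=cv2.INTER_CUBIC))
```

```text
(no output)
```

View pics/top0c.png

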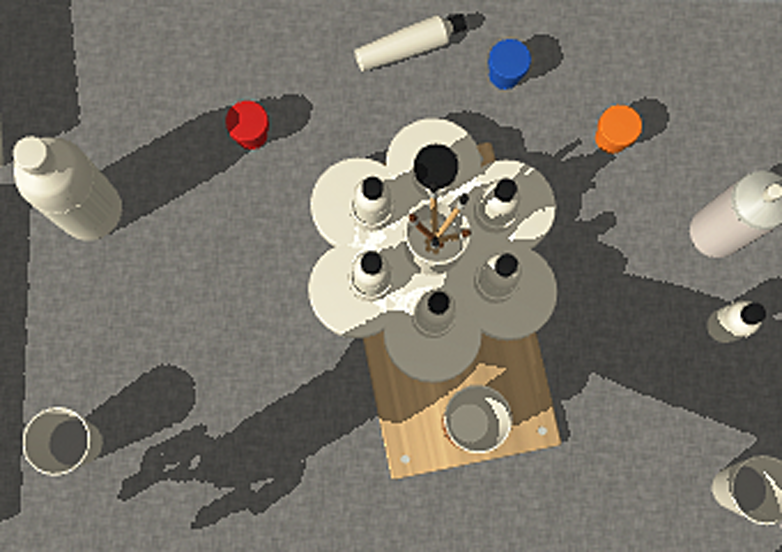

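View pics/scene0.png

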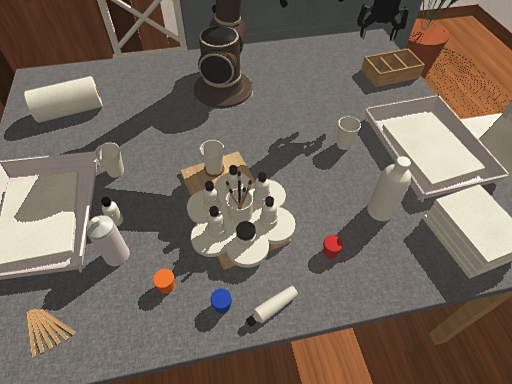

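The top view shows the jar (wide black lid, about (279,132) full-image) in the back lobe and the mixing cup at the front, yawed about 13° (at (296,246)). Blue, orange and red look-alikes stand at the back. I'll fit the flower outline next.

```bash
cat >> h.py <<'E'
from scipy.optimize import least_squares
def flower(ph):  # rim radius at angle ph from lobe tip
    a=(ph+np.pi/6)%(np.pi/3)-np.pi/6
    return .1*np.cos(a)+np.sqrt(.056**2-(.1*np.sin(a))**2)
def fit(n="top",c0=(.614,-.05)):
    m=masks_of(n,"carousel_centre");b=m[0]
    px=np.ascontiguousarray(b["pixels"]).astype(np.uint8)
    cs=cv2.findContours(px,cv2.RETR_EXTERNAL,cv2.CHAIN_APPROX_NONE)[0]
    c=max(cs,key=cv2.contourArea)[:,0,:]
    P=np.array([at_z(n,q,.044)[:2] for q in c])
    def res(x):
        d=P-x[:2];return np.hypot(*d.T)-flower(np.arctan2(d[:,1],d[:,0])-x[2])-x[3]
    best=min((least_squares(res,[*c0,p,0],loss="soft_l1",f_scale=.003) for p in np.radians([-20,0,20])),key=lambda s:s.cost)
    x=best.x;return b["conf"],x[:2],(np.degrees(x[2])+30)%60-30,x[3],np.median(abs(res(x)))
E
python3 - <<'E'
from h import *
p,d=camera("top")
print(fit())
# mixing cup mouth & jar lid from masks
for k,z in(("mixing_cup",.109),("jar",.094)):
    for b in masks_of("top",k)[:4]:
        c=max(cv2.findContours(b["pixels"].astype(np.uint8),0,1)[0],key=cv2.contourArea)
        print(k,b["conf"],b["at"],cv2.minEnclosingCircle(c),cv2.boundingRect(c))
print("lid",at_z("top",(279.6,131.7),.094),"mouth",at_z("top",(90+478/2.3,60+418/2.3),.109))
print("camera",ray("top",(0,0))[0])
E
```

```text
(0.66, array([ 0.61334646, -0.0461941 ]), np.float64(0.2645355733868655), np.float64(-0.0017338769186674794), np.float64(0.0009834528862889495))
mixing_cup 0.92 [298.4, 241.2] ((296.948974609375, 241.3163299560547), 15.817320823669434) (282, 226, 31, 32)
mixing_cup 0.71 [284.2, 235.1] ((290.3833923339844, 229.2252655029297), 47.857330322265625) (248, 205, 86, 63)
jar 0.78 [198.1, 114.3] ((197.5, 114.0), 10.594910621643066) (188, 104, 19, 21)
jar 0.69 [279.1, 127.9] ((279.1753234863281, 131.75973510742188), 10.000622749328613) (270, 123, 19, 19)
jar 0.65 [309.9, 87.3] ((310.1438293457031, 87.56849670410156), 11.630900382995605) (302, 77, 19, 23)
jar 0.64 [357.6, 114.9] ((358.3666687011719, 115.63333129882812), 10.795260429382324) (349, 106, 20, 20)
lid [ 0.69506207 -0.04723269  0.094     ] mouth [ 0.41468731 -0.09282691  0.109     ]
camera [0.35707314 0.02361133 1.15490338]
```

```bash
cat >> h.py <<'E'
from scipy.spatial.transform import Rotation as Ro
C=np.array([.6133,-.0465])
def rel(th,r,z):
    s=get_state();q=s["eef_rot"];R=Ro.from_quat([q[1],q[2],q[3],q[0]])
    t=np.radians(th);p=np.array([*(C+r*np.array([np.cos(t),np.sin(t)])),z])
    x=np.array([np.cos(t),np.sin(t),0]);zz=np.array([0,0,-1.]);D=Ro.from_matrix(np.c_[x,np.cross(zz,x),zz])
    print("t",s["t"],"tcp",np.round(s["tcp_pos"],4),"F",np.round(s["contact_force"],1),"w",round(s["width"],2))
    d=s["tcp_pos"][:2]-C;xa=R.as_matrix()[:,0]
    print("now th %.2f r %.4f yaw %.2f"%(np.degrees(np.arctan2(d[1],d[0])),np.hypot(*d),np.degrees(np.arctan2(xa[1],xa[0]))))
    print("shift",np.round(R.inv().apply(p-s["tcp_pos"])/.03,2),"rot",np.round(np.degrees((R.inv()*D).as_rotvec())/8,2))
E
python3 -c "
from h import *
rel(150.3,.144,.24)"
```

```text
t 1.5 tcp [0.1655 0.4982 0.2423] F [0.6 0.8 1.2] w 1.0
now th 129.42 r 0.7051 yaw 161.62
shift [-15.18 -11.58   0.08] rot [-0.   -0.    1.42]
```

Emit:
play_rows --targets "-1.2 -0.9 0 0 0 0.2 1; -2.4 -1.8 0 0 0 0.4 1; -3.6 -2.7 0 0 0 0.6 1; -4.8 -3.6 0 0 0 0.8 1; -6 -4.5 0 0 0 1 1"

```text
t: 2.0
tcp_pos: [0.2944, 0.3118, 0.2424]
eef_rot: [0.0, 0.228, 0.974, 0.0]
contact_force: [0.3, -0.7, -0.4]
width: 0.143
grip_force: 0.0
```

Emit:
play_rows --targets "-1.2 -0.9 0 0 0 0 1; -2.4 -1.8 0 0 0 0 1; -3.6 -2.7 0 0 0 0 1; -4.8 -3.6 0 0 0 0 1; -6 -4.5 0 0 0 0 1"

```text
t: 2.5
tcp_pos: [0.3955, 0.1106, 0.2426]
eef_rot: [0.0, 0.228, 0.974, 0.0]
contact_force: [0.3, 0.7, 0.4]
width: -0.0
grip_force: 0.0
```

```bash
python3 -c "
from h import *
rel(150.3,.144,.24)
p,d=camera('wrist');cv2.imwrite('pics/w1.png',p[:,:,::-1])"
```

```text
t 2.5 tcp [0.3955 0.1106 0.2426] F [0.3 0.7 0.4] w -0.0
now th 144.19 r 0.2686 yaw 153.62
shift [-4.04 -1.19  0.09] rot [0.   0.   0.42]
```

View pics/w1.png

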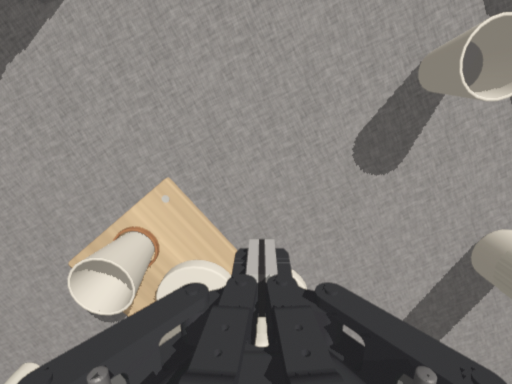

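The wrist view shows the fingers shut and side by side along tool y (about (262,270)). The cup and board are at the left, and the carousel's edge is below.

Emit:
play_rows --targets "-1 -0.3 0 0 0 0.1 1; -2 -0.6 0 0 0 0.2 1; -3 -0.9 0 0 0 0.3 1; -4 -1.2 0 0 0 0.4 1; -4 -1.2 0 0 0 0.4 1"

```text
t: 3.05
tcp_pos: [0.4886, 0.0249, 0.2416]
eef_rot: [0.0, 0.257, 0.966, -0.0]
contact_force: [0.9, 0.4, -0.6]
width: 0.001
grip_force: 0.0
```

```bash
python3 -c "
from h import *
rel(150.3,.144,.034)"
```

```text
t 3.05 tcp [0.4886 0.0249 0.2416] F [ 0.9  0.4 -0.6] w 0.0
now th 150.21 r 0.1437 yaw 150.22
shift [ 0.01 -0.    6.92] rot [-0.    0.   -0.01]
```

Emit:
play_rows --targets "0.03 0 1 0 0 0 1; 0.03 0 2 0 0 0 1; 0.03 0 3 0 0 0 1; 0.03 0 4 0 0 0 1; 0.03 0 5 0 0 0 1"

```text
t: 3.55
tcp_pos: [0.4852, 0.0279, 0.0913]
eef_rot: [0.0, 0.255, 0.967, 0.0]
contact_force: [0.6, 0.7, 1.1]
width: -0.001
grip_force: 0.0
```

```bash
python3 -c "
from h import *
rel(150.3,.144,.034)
p,d=camera('scene');cv2.imwrite('pics/s1.png',cv2.resize(p[90:290,130:390,::-1],None,fx=3,fy=3,interpolation=2))"
```

```text
t 3.55 tcp [0.4852 0.0279 0.0913] F [0.6 0.7 1.1] w -0.0
now th 149.87 r 0.1482 yaw 150.46
shift [-0.14 -0.04  1.91] rot [0.   0.   0.02]
```

View pics/s1.png

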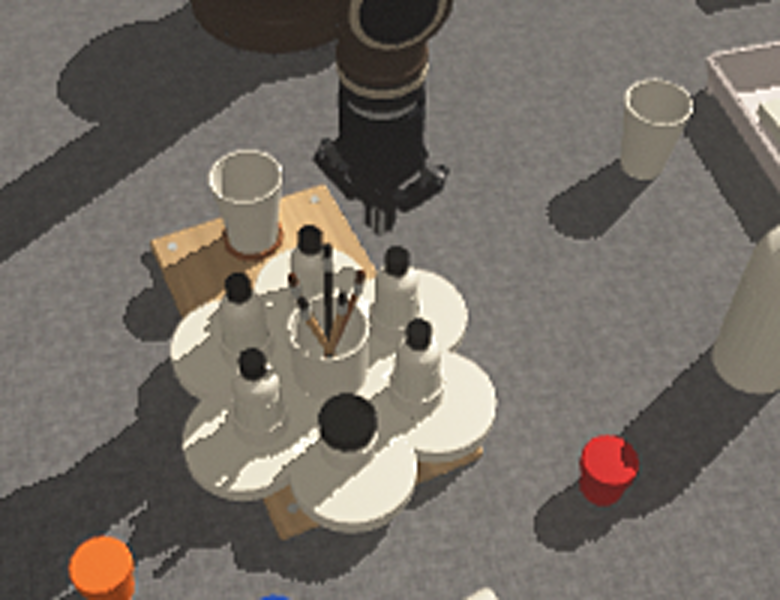

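The scene crop shows the shut fingers above the front-left hollow (about (380,220) in the crop), clear of the bottles and the cup.

Emit:
play_rows --targets "-0.1 -0.04 0.5 0 0 0 1; -0.1 -0.04 1 0 0 0 1; -0.1 -0.04 1.5 0 0 0 1; -0.1 -0.04 1.9 0 0 0 1; -0.1 -0.04 1.9 0 0 0 1"

```text
t: 4.1
tcp_pos: [0.4866, 0.025, 0.0344]
eef_rot: [-0.001, 0.255, 0.967, -0.0]
contact_force: [-1.0, -0.8, -1.0]
width: 0.001
grip_force: 0.0
```

```bash
python3 -c "
from h import *
rel(150.3,.144,.034)
r=.1445
# rows: CW rotation by a about axis; tool x outward, axis at tool (-r,0)
for st in ([2,5,8.5,12,16],[4,8,12,16,20]):
  for a in st:
    t=np.radians(a);print(a,np.round(np.array([-r+r*np.cos(t), r*np.sin(t)])/.03,3),a/8)"
```

```text
t 4.1 tcp [0.4866 0.025  0.0344] F [-1.  -0.8 -1. ] w 0.0
now th 150.55 r 0.1455 yaw 150.44
shift [-0.05  0.02  0.01] rot [-0.01 -0.01  0.02]
2 [-0.003  0.168] 0.25
5 [-0.018  0.42 ] 0.625
8.5 [-0.053  0.712] 1.0625
12 [-0.105  1.001] 1.5
16 [-0.187  1.328] 2.0
4 [-0.012  0.336] 0.5
8 [-0.047  0.67 ] 1.0
12 [-0.105  1.001] 1.5
16 [-0.187  1.328] 2.0
20 [-0.29   1.647] 2.5
```

Emit:
play_rows --targets "0 0.17 0 0 0 0.25 1; -0.02 0.42 0 0 0 0.63 1; -0.05 0.71 0 0 0 1.06 1; -0.1 1 0 0 0 1.5 1; -0.19 1.33 0 0 0 2 1"

```text
t: 4.6
tcp_pos: [0.5122, 0.057, 0.0362]
eef_rot: [-0.0, 0.389, 0.921, -0.0]
contact_force: [-1.2, 0.1, -0.3]
width: 0.0
grip_force: 0.8
```

```bash
python3 -c "
from h import *
rel(134.3,.1445,.034)
camera('top');print(fit())"
```

```text
t 4.6 tcp [0.5122 0.057  0.0362] F [-1.2  0.1 -0.3] w 0.0
now th 134.30 r 0.1447 yaw 134.27
shift [-0.01  0.    0.07] rot [-0. -0. -0.]
(0.59, array([ 0.62096682, -0.06623148]), np.float64(-6.29974129965823), np.float64(-0.01894865736243632), np.float64(0.01480301124242173))
```

Emit:
play_rows --targets "-0.01 0.34 0 0 0 0.5 1; -0.05 0.67 0 0 0 1 1; -0.1 1 0.03 0 0 1.5 1; -0.19 1.33 0.05 0 0 2 1; -0.29 1.65 0.05 0 0 2.5 1"

```text
t: 5.2
tcp_pos: [0.5537, 0.0856, 0.0346]
eef_rot: [-0.0, 0.542, 0.841, 0.0]
contact_force: [-2.8, 1.4, 2.2]
width: -0.005
grip_force: 1.2
```

```bash
python3 -c "
from h import *
rel(114.3,.1445,.034)
p,d=camera('top');cv2.imwrite('pics/t2.png',cv2.resize(p[60:260,180:400,::-1],None,fx=3,fy=3,interpolation=2))"
```

```text
t 5.2 tcp [0.5537 0.0856 0.0346] F [-2.8  1.4  2.2] w -0.0
now th 114.28 r 0.1449 yaw 114.39
shift [-0.01 -0.    0.02] rot [ 0.   -0.01  0.01]
```

View pics/t2.png

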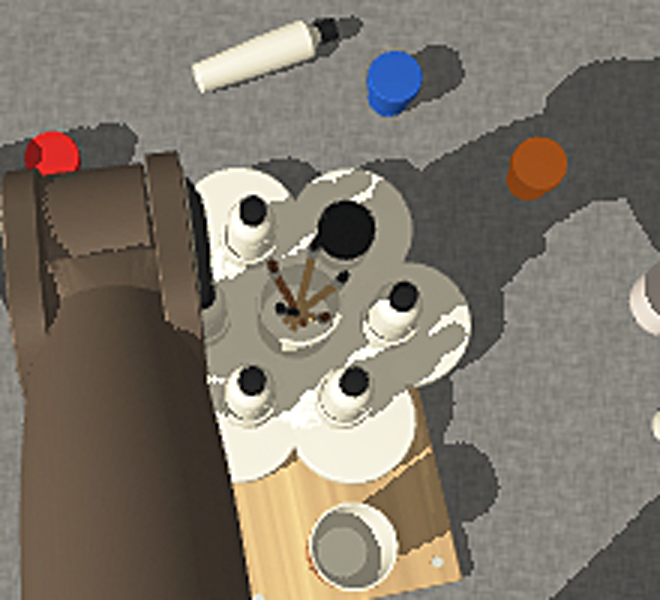

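The top view shows the carousel turned clockwise by about 33°, with the jar at (346,230) in the crop and the bottles upright. The push works, so I carry on.

Emit:
play_rows --targets "-0.01 0.34 0 0 0 0.5 1; -0.05 0.67 0 0 0 1 1; -0.1 1 0.03 0 0 1.5 1; -0.19 1.33 0.03 0 0 2 1; -0.29 1.65 0.03 0 0 2.5 1"

```text
t: 5.75
tcp_pos: [0.6025, 0.0982, 0.0337]
eef_rot: [-0.0, 0.679, 0.734, 0.001]
contact_force: [-0.8, 3.0, 0.8]
width: 0.001
grip_force: 1.5
```

Emit:
play_rows --targets "-0.01 0.34 0 0 0 0.5 1; -0.05 0.67 0 0 0 1 1; -0.1 1 0.03 0 0 1.5 1; -0.19 1.33 0.03 0 0 2 1; -0.29 1.65 0.03 0 0 2.5 1"

```text
t: 6.25
tcp_pos: [0.6532, 0.0936, 0.0331]
eef_rot: [-0.001, 0.796, 0.605, 0.001]
contact_force: [0.0, 4.0, 1.3]
width: -0.003
grip_force: 1.9
```

```bash
python3 -c "
from h import *
rel(74.3,.1445,.034)
p,d=camera('scene');cv2.imwrite('pics/s2.png',cv2.resize(p[90:290,130:390,::-1],None,fx=3,fy=3,interpolation=2))"
```

```text
t 6.25 tcp [0.6532 0.0936 0.0331] F [0.  4.  1.3] w -0.0
now th 74.12 r 0.1456 yaw 74.47
shift [-0.04 -0.02 -0.03] rot [ 0.   -0.02  0.02]
```

View pics/s2.png

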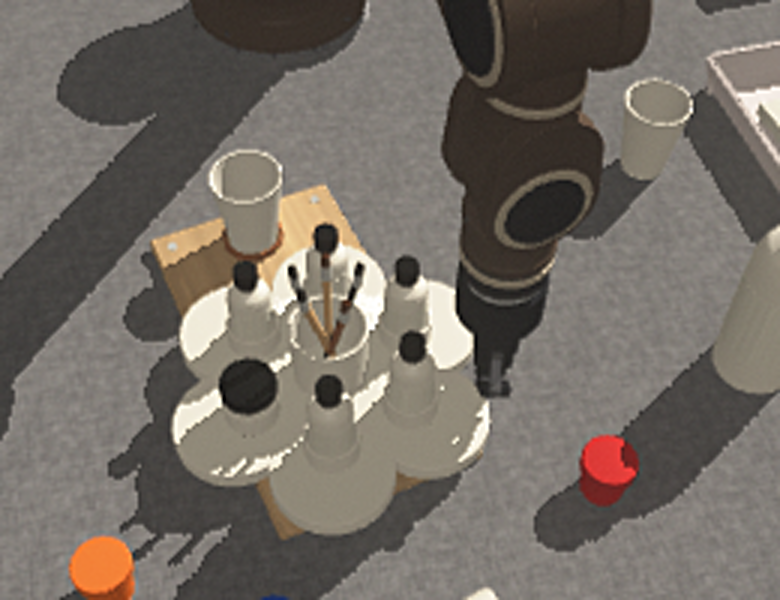

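The scene crop shows the fingers in the hollow at the left side (about (490,380)), the jar on the far right side (248,385), and everything upright. The outward force is slowly rising, so I'll ease the radius out slightly.

Emit:
play_rows --targets "0.03 0.34 0 0 0 0.5 1; 0.01 0.67 0 0 0 1 1; -0.03 1 0 0 0 1.5 1; -0.1 1.33 0 0 0 2 1; -0.2 1.65 0 0 0 2.5 1"

```text
t: 6.8
tcp_pos: [0.6983, 0.0735, 0.0323]
eef_rot: [-0.0, 0.889, 0.458, -0.0]
contact_force: [-0.6, 1.7, -0.1]
width: 0.004
grip_force: 0.7
```

```bash
python3 -c "
from h import *
rel(54.3,.1465,.034)"
```

```text
t 6.8 tcp [0.6983 0.0735 0.0323] F [-0.6  1.7 -0.1] w 0.0
now th 54.69 r 0.1471 yaw 54.48
shift [-0.02  0.03 -0.06] rot [-0.    0.    0.02]
```

Emit:
play_rows --targets "0.05 -0.06 0 0 0 0 1; 0.05 -0.06 -1 0 0 0 1; 0.05 -0.06 -2.5 0 0 0 1; 0.05 -0.06 -4 0 0 0 1; 0.05 -0.06 -5 0 0 0 1"

```text
t: 7.3
tcp_pos: [0.6979, 0.076, 0.1861]
eef_rot: [0.001, 0.888, 0.459, 0.001]
contact_force: [0.1, -0.6, 0.4]
width: -0.001
grip_force: 0.0
```

Run:
```python
from h import *
rel(114.5,.148,.185)
p,d=camera("scene");print(fit("scene"))
for k,z in(("jar",.094),):
    for b in masks_of("scene",k)[:5]:
        w=at_z("scene",b["at"],.07);print(k,b["conf"],b["at"],w)
for b in landmark_of("scene","rim_hollow"):print(b,at_z("scene",b["at"],.044))
```

```text
t 7.3 tcp [0.6979 0.076  0.1861] F [ 0.1 -0.6  0.4] w -0.0
now th 55.38 r 0.1489 yaw 54.66
shift [-2.48 -4.2   0.02] rot [ 0.03 -0.   -7.48]
(0.76, array([ 0.62903529, -0.06203363]), np.float64(-27.346685282157807), np.float64(-0.01202630155303131), np.float64(0.016917777727382767))
jar 0.94 [332.0, 245.6] [0.77646049 0.16035015 0.07      ]
jar 0.91 [165.2, 279.0] [ 0.77887166 -0.2577655   0.07      ]
jar 0.72 [208.0, 211.6] [ 0.60813756 -0.13289222  0.07      ]
jar 0.71 [220.6, 298.9] [ 0.85450064 -0.13676709  0.07      ]
{'at': [208.2, 237.6], 'conf': 0.63} [ 0.67257637 -0.14349197  0.044     ]
```

Emit:
play_rows --targets "-0.05 -0.69 0 0 0 -1 1; -0.19 -1.36 0 0 0 -2 1; -0.43 -2 0 0 0 -3 1; -0.75 -2.6 0 0 0 -4 1; -1.15 -3.2 0 0 0 -5 1"

```text
t: 8.0
tcp_pos: [0.5977, 0.1039, 0.1796]
eef_rot: [-0.001, 0.676, 0.737, -0.002]
contact_force: [-0.8, -0.2, -0.3]
width: -0.0
grip_force: 0.0
```

```bash
python3 -c "
from h import *
rel(116,.147,.185)"
```

```text
t 8.0 tcp [0.5977 0.1039 0.1796] F [-0.8 -0.2 -0.3] w -0.0
now th 95.91 r 0.1512 yaw 94.90
shift [-0.47 -1.68 -0.17] rot [-0.03 -0.   -2.64]
```

Emit:
play_rows --targets "-0.1 -0.6 0 0 0 -1 1; -0.25 -1.2 0 0 0 -2 1; -0.47 -1.68 0 0 0 -2.64 1; -0.47 -1.68 0 0 0 -2.64 1; -0.47 -1.68 0 0 0 -2.64 1"

```text
t: 8.5
tcp_pos: [0.5502, 0.0857, 0.181]
eef_rot: [-0.001, 0.534, 0.846, -0.0]
contact_force: [-0.0, 0.7, -1.1]
width: 0.002
grip_force: 0.0
```

Run:
```python
from h import *
rel(116.3,.147,.034)
p,d=camera("scene");cv2.imwrite('pics/s3.png',cv2.resize(p[90:290,130:390,::-1],None,fx=3,fy=3,interpolation=2))
```

```text
t 8.5 tcp [0.5502 0.0857 0.181 ] F [-0.   0.7 -1.1] w 0.0
now th 115.52 r 0.1465 yaw 115.48
shift [ 0.01 -0.06  4.9 ] rot [-0.01 -0.   -0.1 ]
```

View pics/s3.png

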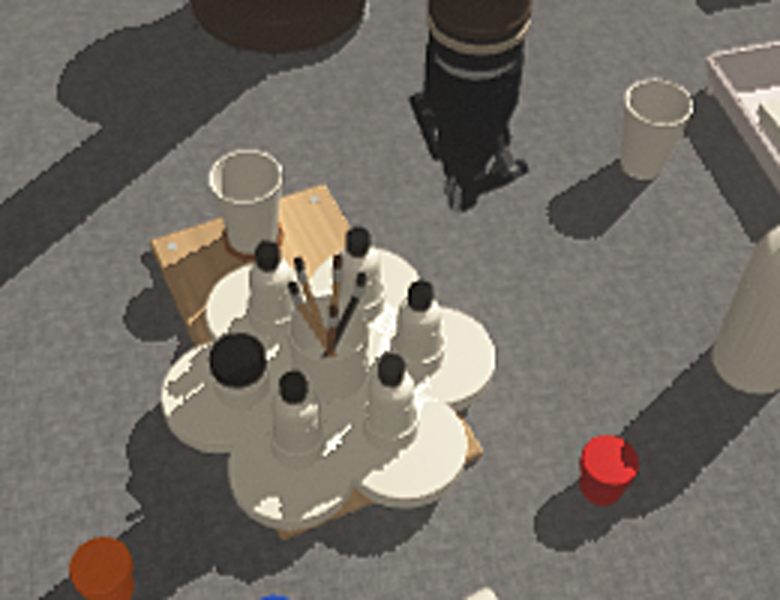

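The crop shows the fingers raised over the next hollow at the left (hollow at about (437,305) in the crop, roughly 116°). The jar is on the right side at (238,360).

Emit:
play_rows --targets "0.05 -0.06 1 0 0 -0.1 1; 0.05 -0.06 2.2 0 0 -0.1 1; 0.05 -0.06 3.2 0 0 -0.1 1; 0.05 -0.06 3.2 0 0 -0.1 1; 0.05 -0.06 3.2 0 0 -0.1 1"

```text
t: 9.05
tcp_pos: [0.5485, 0.0865, 0.0858]
eef_rot: [-0.001, 0.527, 0.85, -0.001]
contact_force: [-0.1, -0.3, 0.7]
width: -0.0
grip_force: 0.0
```

```bash
python3 -c "
from h import *
rel(116.3,.147,.034)"
```

```text
t 9.05 tcp [0.5485 0.0865 0.0858] F [-0.1 -0.3  0.7] w -0.0
now th 115.96 r 0.1480 yaw 116.33
shift [-0.03 -0.03  1.73] rot [-0.01 -0.    0.  ]
```

Emit:
play_rows --targets "0 -0.03 0.5 0 0 0 1; 0 -0.03 0.9 0 0 0 1; 0 -0.03 1.3 0 0 0 1; 0 -0.03 1.7 0 0 0 1; 0 -0.03 1.7 0 0 0 1"

```text
t: 9.55
tcp_pos: [0.5466, 0.0858, 0.0333]
eef_rot: [-0.001, 0.527, 0.85, -0.001]
contact_force: [0.0, -0.8, -0.1]
width: 0.001
grip_force: 0.0
```

Emit:
play_rows --targets "0 0.17 0 0 0 0.25 1; -0.02 0.42 0 0 0 0.63 1; -0.05 0.71 0 0 0 1.06 1; -0.1 1 0 0 0 1.5 1; -0.19 1.33 0 0 0 2 1"

```text
t: 10.05
tcp_pos: [0.5858, 0.0991, 0.0353]
eef_rot: [-0.001, 0.641, 0.767, 0.0]
contact_force: [-1.5, 2.1, -0.3]
width: 0.001
grip_force: 1.2
```

```bash
python3 -c "
from h import *
rel(100,.147,.034)"
```

```text
t 10.05 tcp [0.5858 0.0991 0.0353] F [-1.5  2.1 -0.3] w 0.0
now th 100.69 r 0.1482 yaw 100.21
shift [-0.04  0.06  0.04] rot [-0.   -0.01  0.03]
```

Emit:
play_rows --targets "-0.01 0.35 0.02 0 0 0.5 1; -0.05 0.69 0.04 0 0 1 1; -0.1 1.03 0.04 0 0 1.5 1; -0.19 1.37 0.04 0 0 2 1; -0.29 1.69 0.04 0 0 2.5 1"

```text
t: 10.55
tcp_pos: [0.6382, 0.1003, 0.0345]
eef_rot: [-0.001, 0.765, 0.644, 0.001]
contact_force: [-0.7, 3.4, 2.0]
width: -0.001
grip_force: 1.6
```

Emit:
play_rows --targets "-0.01 0.35 0 0 0 0.5 1; -0.05 0.69 0 0 0 1 1; -0.1 1.03 0 0 0 1.5 1; -0.19 1.37 0 0 0 2 1; -0.29 1.69 0 0 0 2.5 1"

```text
t: 11.05
tcp_pos: [0.6872, 0.0835, 0.0346]
eef_rot: [-0.001, 0.865, 0.502, 0.002]
contact_force: [1.2, 4.6, 0.8]
width: -0.004
grip_force: 2.3
```

Run:
```python
from h import *
rel(44,.1475,.034)
for n in("scene","top"):
    camera(n)
    for b in masks_of(n,"jar")[:6]:
        w=at_z(n,b["at"],.07)[:2]-C
        if np.hypot(*w)<.12: print(n,b["conf"],w,np.hypot(*w),np.degrees(np.arctan2(w[1],w[0])))
```

```text
t 11.05 tcp [0.6872 0.0835 0.0346] F [1.2 4.6 0.8] w -0.0
now th 60.38 r 0.1496 yaw 60.24
shift [-0.27  1.39  0.02] rot [-0.   -0.02  2.03]
scene 0.49 [-0.0746339  -0.05159975] 0.09073452547942222 -145.34112328115424
top 0.51 [-0.05291458 -0.04752974] 0.07112685001375481 -138.0686977084502
top 0.15 [-0.0135216  -0.03582238] 0.038289378080360786 -110.67962692955484
```

Emit:
play_rows --targets "0 0.3 0 0 0 0.4 1; -0.03 0.6 0 0 0 0.85 1; -0.08 0.9 0 0 0 1.3 1; -0.15 1.15 0 0 0 1.65 1; -0.2 1.3 0 0 0 1.88 1"

```text
t: 11.75
tcp_pos: [0.7175, 0.0582, 0.034]
eef_rot: [-0.001, 0.923, 0.385, 0.001]
contact_force: [4.3, 5.0, -2.9]
width: -0.0
grip_force: 2.8
```

Run:
```python
from h import *
rel(41.5,.1475,.034)
p,_=camera("scene");cv2.imwrite('pics/s4.png',cv2.resize(p[90:290,130:390,::-1],None,fx=3,fy=3,interpolation=2))
p,_=camera("top");cv2.imwrite('pics/t4.png',cv2.resize(p[100:270,200:400,::-1],None,fx=3.5,fy=3.5,interpolation=2))
```

```text
t 11.75 tcp [0.7175 0.0582 0.034 ] F [ 4.3  5.  -2.9] w -0.0
now th 45.16 r 0.1477 yaw 45.30
shift [-0.02  0.31  0.  ] rot [-0.   -0.02  0.47]
```

View pics/t4.png

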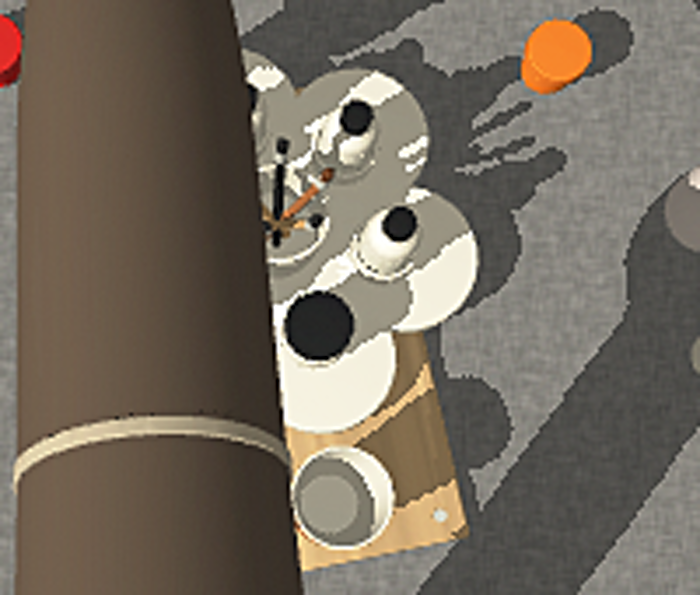

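The top view shows the jar lid at (319,325) in the crop, near the front. The cup mouth is at (343,497).

Run:
```python
from h import *
for q,z in(((291.1,192.9),.094),((298,242),.109)):
    w=at_z("top",q,z)[:2]-C;print(w,np.hypot(*w),np.degrees(np.arctan2(w[1],w[0])))
```

```text
[-0.07679224 -0.03096211] 0.08279915627098987 -158.04104415040106
[-0.19923005 -0.04674828] 0.20464118996739852 -166.7947407585035
```

Emit:
play_rows --targets "0.02 0.2 0 0 0 0.3 1; 0.01 0.4 0 0 0 0.6 1; -0.01 0.57 0 0 0 0.85 1; -0.02 0.65 0 0 0 0.97 1; -0.02 0.65 0 0 0 0.97 1"

```text
t: 12.35
tcp_pos: [0.7306, 0.0432, 0.034]
eef_rot: [0.0, 0.947, 0.322, 0.0]
contact_force: [2.9, 1.4, 1.5]
width: 0.001
grip_force: 1.3
```

Emit:
play_rows --targets "0.05 -0.05 0 0 0 0 1; 0.1 -0.1 0 0 0 0 1; 0.1 -0.1 -1 0 0 0 1; 0.1 -0.1 -2.5 0 0 0 1; 0.1 -0.1 -4 0 0 0 1"

```text
t: 12.85
tcp_pos: [0.7295, 0.0475, 0.1539]
eef_rot: [-0.0, 0.947, 0.322, -0.002]
contact_force: [1.2, -0.4, 0.6]
width: -0.002
grip_force: 0.0
```

Run:
```python
from h import *
rel(90,.21,.185)
p,_=camera("top")
# black lid blob near front lobe
m=(p.max(2)<45).astype(np.uint8)
n,l,s,c=cv2.connectedComponentsWithStats(m)
for i in range(1,n):
    if 150<s[i,4]<500: 
        w=at_z("top",c[i],.094)[:2]-C;print(s[i],c[i],np.hypot(*w),np.degrees(np.arctan2(w[1],w[0])))
```

```text
t 12.85 tcp [0.7295 0.0475 0.1539] F [ 1.2 -0.4  0.6] w -0.0
now th 38.98 r 0.1495 yaw 37.56
shift [-0.72 -5.43 -1.03] rot [-0.02  0.02 -6.56]
[284 171  13  57 193] [289.40414508 195.11917098] 0.08673304959758141 -162.0361421091413
[172 288  26  96 175] [184.55428571 327.78285714] 0.46117720263871 151.57355283726747
[310 295  12  76 367] [316.73024523 332.47138965] 0.42037024976739173 -167.20969985080163
```

Emit:
play_rows --targets "0 0 -1 0 0 0 1; 0 -0.8 -2.2 0 0 0 1; 0 -2.2 -2.4 0 0 0 1; 0 -3.6 -2.4 0 0 0 1; 0 -5 -2.4 0 0 0 1"

```text
t: 13.4
tcp_pos: [0.6382, 0.1673, 0.2259]
eef_rot: [0.0, 0.947, 0.322, 0.0]
contact_force: [0.0, 0.3, -0.2]
width: -0.006
grip_force: 0.0
```

Emit:
play_rows --targets "0 -1.4 0 0 0 0 1; 0 -2.8 0 0 0 0 1; 0 -4.2 0 0 0 0 1; 0 -4.2 0 0 0 0 1; 0 -4.2 0 0 0 0 1"

```text
t: 13.9
tcp_pos: [0.5618, 0.267, 0.2258]
eef_rot: [0.0, 0.946, 0.323, -0.0]
contact_force: [-0.5, -0.7, -0.1]
width: 0.003
grip_force: 0.0
```

Run:
```python
from h import *
rel(90,.21,.185)
p,_=camera("top");cv2.imwrite('pics/t5.png',cv2.resize(p[60:300,90:430,::-1],None,fx=2.3,fy=2.3,interpolation=2))
print(fit())
for b in masks_of("top","jar")[:6]:
    w=at_z("top",b["at"],.094)[:2]-C
    print(b["conf"],b["at"],np.hypot(*w),np.degrees(np.arctan2(w[1],w[0])))
```

```text
t 13.9 tcp [0.5618 0.267  0.2258] F [-0.5 -0.7 -0.1] w 0.0
now th 99.32 r 0.3177 yaw 37.68
shift [-0.75  3.78  1.36] rot [ 0.    0.01 -6.54]
(0.59, array([ 0.61291408, -0.04627241]), np.float64(13.921452474849339), np.float64(-0.002122126493336532), np.float64(0.0009868609236582198))
0.85 [196.6, 113.1] 0.2489529719494074 59.348757967175516
0.82 [285.3, 193.1] 0.0793404538361317 -168.0262106471852
0.72 [357.3, 114.7] 0.24078488300806153 -56.74233351244478
0.63 [310.3, 86.5] 0.22157858100087285 -21.152129209533726
```

View pics/t5.png

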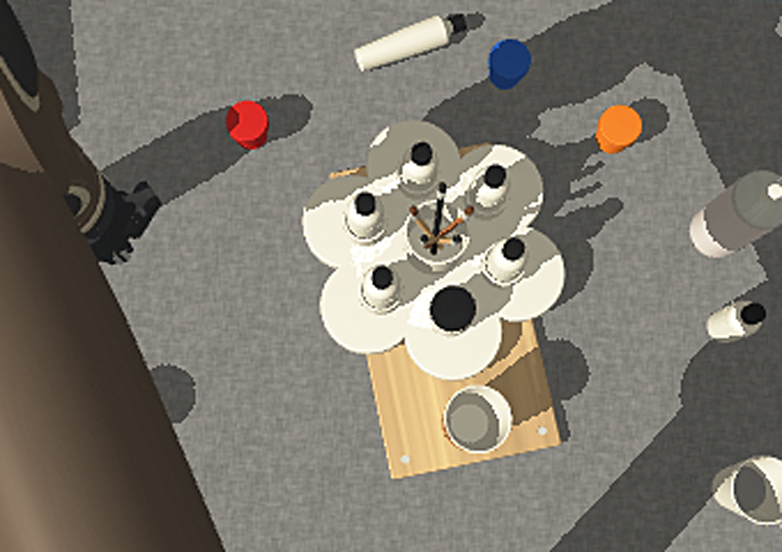

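The jar lid at (452,308) in the crop lines up with the cup at (478,418). The lobe lies at -166.1° against a target of -166.8°, everything is upright and the arm is clear.

```bash
python3 -c "
from h import *
camera('scene')
for k in('medium_bottle','cup_left'):
    for b in landmark_of('scene',k)[:2]:print(k,b['conf'],at_z('scene',b['at'],0))
print(hand_in())"
```

```text
medium_bottle 0.88 [0.65630703 0.37198049 0.        ]
cup_left 0.53 [0.3880541  0.34322085 0.        ]
the job is handed in; nothing more can be done
None
```

The job is handed in: I measured the jar's lobe at the front within about 1° of the line to the mixing cup, with the jar and bottles upright, the bystanders apparently unmoved and the arm clear; the hand-in gave no verdict.

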